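Lock the last quarter-turn fastener of a control-unit cover

ROBOT

A 6-joint arm with a two-finger parallel gripper is mounted at the origin on the work surface. World frame = base frame: x ahead of the robot, y to its left, z up, the work surface at z = 0. Lengths are in mm, angles in rad, forces in N, time in s.
With the tool pointing down it reaches from about 300 to 875 mm from the base axis. Payload 6.4 kg.
Tool frame: the origin (TCP) lies midway between the tips of the shut fingers; the grasp point (between the pads) lies 19 mm behind it (r.grasp_offset is the distance from the TCP to the grasp point, in mm); z points along the fingers, y is the direction in which the jaws open and shut (so a half turn about z gives the same grasp; the last joint's range is limited). The gripper opens to 85 mm and grips with 20 to 120 N. Pads are 22 mm wide; open, the fingers measure 114 mm over their backs; the gripper's body (76 mm by 85 mm) begins 54 mm behind the grasp point. The pads swing forward as they close: fully open they stand 13 mm farther back than shut.
Start: joints at [-1.529, 0.181, 1.607, -0, 1.354, -0.206], TCP at [141.047, -557.447, 231.288] pointing down, gripper open.
Joint ranges: [-2.99, 2.99], [-0.89, 2.07], [0.3, 2.58], [-1.14, 4.28], [0, 2.63], [-3.12, 3.12]. Speed limits (rad/s): [2.57, 2.57, 3.01, 3.14, 3.14, 3.14].

INTERFACE

Orientations are given as a unit quaternion [x, y, z, w].
In Python, from station import sense, vision, r gives the robot as it stands.
- The arm moves only by the tool send_rows, never from a script. Its argument "steps" is a list of rows, each a list of 2 entries, a list of its own where there are three numbers: the shift along the tool's x, y, z in cm, then the turn, a rotation vector about the tool's x, y, z in rad. In form: [[[tx, ty, tz], [ax, ay, az]], ...]. A call has 1 to 20 rows; each row is the pose to reach, as a shift and turn from the pose commanded when the call began, along the tool's axes at that moment; what a row does not reach only later rows make up. A row lasts 1/12 s, in which the tool goes at most 41.7 mm and 7.16 degrees, less where a joint would pass 70% of its speed; a pose out of reach is approached as far as the arm can. A call with a gripper value outside its range is refused whole. "jaw" is the finger opening in cm, from 0 to 8.54, set as the call begins (left out, the last holds). The fingers move at their own pace and stop on an object; the grip force is fixed at half the most. Time passes only in rows, so rows that repeat a pose let the fingers close. It gives the time, the measured TCP pose, the force and the opening at its end, in the units of the state.
- sense(): the state, without advancing time (a new reading comes with each control period).
- vision.capture(name): name is "scene" or "top" or "wrist"; returns a dict with "img" (420x560x3 uint8, red, green, blue), "fx", "fy", "cx", "cy" (pixels), "origin" and "orientation" of the camera in the world. Camera axes: x right, y up, looking along -z (the intrinsics and any distortion apply to the point x, -y, -z); pixel columns grow to the right and rows downward; lengths in mm; the calibration is good to about 2 mm. A picture is of the moment at which its call begins. There is no depth.
- r.hand_in(): hands the job in, once; it reports no verdict.
The state is a dict: "time": time; "joint_pos": joint angles; "joint_velocities": joint speeds; "joint_efforts": joint torques, N m; "tcp_pos": TCP position; "ee_rot": TCP orientation; "force": force on the tool from outside, world axes, zero at the start; "moment": the same for the moment, N m; "opening": opening from 0.0 (shut) to 1.0 (fully open).
Only numpy, scipy, OpenCV 4.12 (cv2) and the standard library are available. Lean on these libraries where they do the work, as an engineer would, in place of code of your own. Each camera call takes 0.05 s, during which the arm holds its last target. There are 200 camera calls.

TASK

One of the three yellow quarter-turn locks on the control-unit cover was left open: its slot is out of line with the white marks. Take the orange flat-blade screwdriver from the rack, seat its bit in that slot, press the spring-loaded lock down and, keeping it pressed, turn it clockwise all the way to its stop. Then stand the screwdriver back in the rack hole it came from, and leave the green screwdriver alone.

Things in the scene. Friction and masses are not known exactly. Their poses are not given: they have to be found in the camera images.
- driver: Orange flat-blade screwdriver, upright in a hole of the blue rack. Origin: lower end of the bit (10 mm above the table); z up the shaft. Blade 18 mm wide along x, 4 thick along y, 16 high; shaft dia. 9 to z=90; black shoulder dia. 44, z=90-98, rests on the rack top; handle z=98-178, 36 along x, 30 between flat sides facing +y and -y (grip these); cap to z=184. 0.2 kg.
- spare: Green cross-point screwdriver, same size, to be left in the rack's other hole; origin at its tip. Which driver is in which hole varies. The fixed rack: top face 90 x 190 mm, 14 thick, 100 above the table, open beneath; two holes dia. 31 with flared mouths, 100 mm apart. Round holes: the drivers stand on their shoulders at any yaw.
- slot (a point): Centre of the slot floor of the one open lock, on its turning axis, 78 mm above the table; x along the slot (either way), z up. Yellow head 30 mm square on a black 44 mm disc. Slot open at both ends, 6.5 mm wide in its lower 6 mm, then flared to about 18 mm at the top, 12 mm above the floor. Sprung: 3 N to start sinking, 1 N per mm more, at most 7 mm; 2 mm down counts as pressed.
- lock_turn (a joint): Turn of the open lock, rad, growing clockwise from above: starts at 0.3 to 0.7, stop at 1.571 (slot in line with the white marks). Friction 0.06 N m, stays where left; the blade has 0.14 rad play each way. Three alike locks 100 mm apart on the black lid (156 x 316 mm, 60 high) of a fixed housing; the other two are already locked.
Mind the look-alikes: they are no part of the job. Leave any pink or purple look-alike of the driver alone.

How it is judged (in metres and radians):
On the way, in this order (a step that is already met when the one before it is completed fails the run):
1. the orange driver's bit sits in the open lock's slot and presses it down at least 2 mm, the lock not yet turned to 0.9 rad (horizontal distance between driver and slot below 0.012 m and z of driver in the frame of slot below 0.006 m and distance of slot from where it was at the start of the episode above 0.002 m and value of joint lock_turn below 0.9 rad), for 0.1 s.
2. still seated and pressed, the lock is on its way (1.0 to 1.35 rad) (horizontal distance between driver and slot below 0.012 m and z of driver in the frame of slot below 0.006 m and distance of slot from where it was at the start of the episode above 0.002 m and value of joint lock_turn between 1 and 1.35 rad).
3. still seated and pressed, the lock is turned to its stop (over 1.45 rad) (horizontal distance between driver and slot below 0.012 m and z of driver in the frame of slot below 0.006 m and distance of slot from where it was at the start of the episode above 0.002 m and value of joint lock_turn above 1.45 rad), for 0.1 s.
At the end, for the whole second after the job is handed in: The lock is at its stop (over 1.4 rad), the orange driver stands at rest in the rack hole it came from (its tip within 25 mm of where it started, within 10 degrees of upright), and the green driver is where it was (within 20 mm, upright) (value of joint lock_turn above 1.4 rad and distance of driver from where it was at the start of the episode below 0.025 m and angle between each of driver, spare's own z axis and vertical below 0.17 rad and linear speed of driver below 0.02 m/s and distance of spare from where it was at the start of the episode below 0.02 m); the robot touches nothing.
It fails at once if the green screwdriver is lifted or pushed more than 30 mm (distance of spare from where it was at the start of the episode above 0.03 m).
It also fails if it takes over 54 s, if anything falls off the work surface, if the arm or the gripper's body presses on something with over 40 N, if the wrist force passes 120 N, or if a joint passes its speed limit or range.

## Working session

There is one attempt and no reset: what is moved stays moved. The work goes in short steps, Python scripts to look and compute and a tool call to move; the robot and the scene stay as the last step left them, time stands still between calls to the robot, and variables do not carry over. Pictures are saved under pics/ and viewed, on a budget of 10 in all, crops included, one or two more only if the job needs it, and the job is handed in when it is done.

Besides the shell and the picture viewer there is one more tool, called after "Call:" as name(argument=value, ...) on one line, values as JSON. send_rows: Moves the arm, as the interface text tells. Its arguments: {"type":"object","properties":{"steps":{"type":"array"},"jaw":{"type":"number"}},"required":["steps"]}

```bash
mkdir -p pics; cat > h.py <<'E'
from station import sense, vision, r
import cv2, numpy as np
from scipy.spatial.transform import Rotation as R
def cap(n):
    c=vision.capture(n); return c
def ray(c,u,v):
    d=np.array([(u-c['cx'])/c['fx'],-(v-c['cy'])/c['fy'],-1.0])
    return np.array(c['origin']),R.from_quat(c['orientation']).apply(d)
def onz(c,u,v,z):
    o,d=ray(c,u,v); return o+d*(z-o[2])/d[2]
def proj(c,p):
    q=R.from_quat(c['orientation']).inv().apply(np.array(p)-c['origin'])
    return c['cx']+c['fx']*q[0]/-q[2], c['cy']-c['fy']*q[1]/-q[2]
def save(n,img,s=1):
    cv2.imwrite('pics/'+n,cv2.resize(img[:,:,::-1],None,fx=s,fy=s,interpolation=cv2.INTER_CUBIC))
E
python3 - <<'E'
from h import *
for n in('top','scene'):
    c=cap(n); save(n+'1.png',c['img'],1.4); print(n,{k:c[k] for k in c if k!='img'})
print(sense())
E
```

```text
top {'fx': 398.1377785273237, 'fy': 398.1377785273237, 'cx': 276.26189831349785, 'cy': 215.28665147685248, 'origin': array([392.40921835, -49.97737416, 904.69373632]), 'orientation': array([ 0.03808143, -0.04019306, -0.70182516,  0.71019417])}
scene {'fx': 506.9783480706869, 'fy': 506.9783480706869, 'cx': 284.34548808108514, 'cy': 204.83900977825402, 'origin': array([1137.91870296,   23.06229265, 1102.63871706]), 'orientation': array([0.18830565, 0.20594467, 0.72599288, 0.62853966])}
{'time': 0.1, 'joint_pos': array([-1.52932657e+00,  1.81474779e-01,  1.60792105e+00,  1.27106828e-05,
        1.35381576e+00, -2.06322014e-01]), 'joint_velocities': array([ 0.00063285, -0.00135136, -0.00374414,  0.00039297, -0.00116362,
       -0.00110845]), 'joint_efforts': array([ 1.27684521e-03, -4.45876944e+01, -3.52238238e+01, -4.14619517e-04,
        4.18960350e-03,  1.94864988e-06]), 'tcp_pos': array([ 141.01379123, -556.91711255,  230.46343493]), 'ee_rot': array([ 9.92334562e-01,  1.23577753e-01,  7.28299589e-05, -8.06209192e-04]), 'force': array([ 0.13513864, -0.06325579,  0.22593242]), 'moment': array([ 0.03049917,  0.0655475 , -0.02805599]), 'opening': 0.9980410747412524}
```

View pics/top1.png

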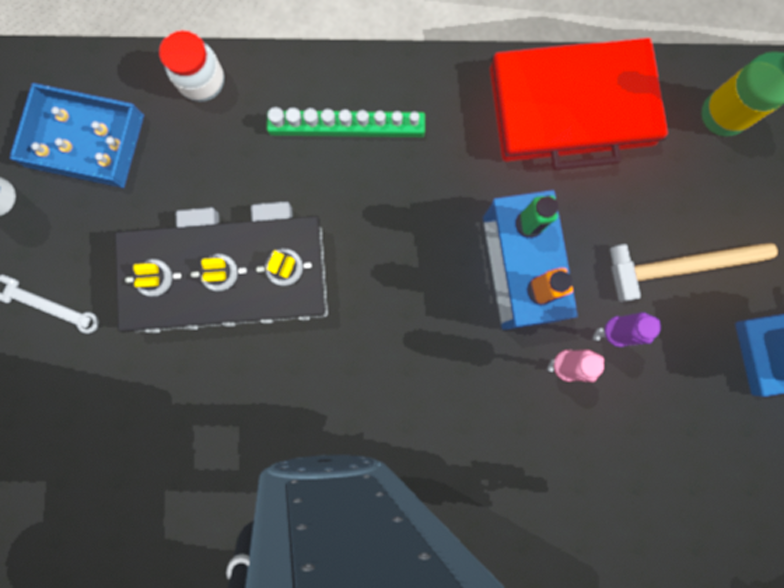

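View pics/scene1.png

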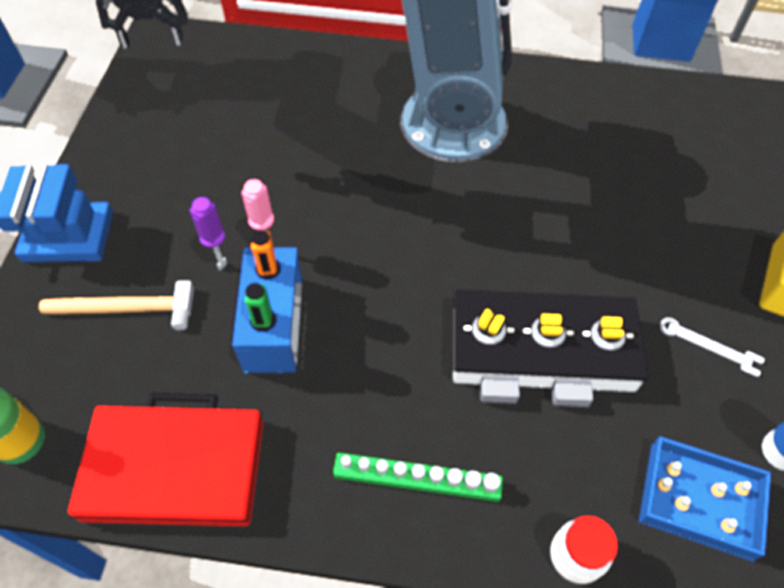

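The open lock is the right-most of the three in the top view, at (283,263)/1.4, because its slot is off the white marks. There are three candidate drivers in the top view:
- Orange, at (552,286), standing in the near rack hole.
- Pink, at (580,365), loose.
- Purple, at (633,330), loose.

Only the orange one stands in the rack and has the right colour. I'll measure next and confirm it in an enlarged crop.

```bash
python3 - <<'E'
from h import *
C={n:cap(n) for n in('top','scene')}
def mask(c,lo,hi):
    return cv2.inRange(cv2.cvtColor(c['img'],cv2.COLOR_RGB2HSV),lo,hi)
for n,c in C.items():
    for nm,lo,hi,box in(('orange',(5,150,100),(16,255,255),None),('yellow',(22,150,120),(32,255,255),None)):
        m=mask(c,lo,hi); k,l,s,ce=cv2.connectedComponentsWithStats(m)
        for i in range(1,k):
            if s[i,4]>25: print(n,nm,s[i],ce[i].round(1), onz(c,*ce[i],90 if nm=='yellow' else 148).round(1))
def tri(u,v):
    o1,d1=ray(C['top'],*u);o2,d2=ray(C['scene'],*v)
    t=np.linalg.lstsq(np.c_[d1,-d2],o2-o1,rcond=None)[0]; a=o1+d1*t[0];b=o2+d2*t[1]; return (a+b)/2,np.linalg.norm(a-b)
print('cap',tri((563/1.4,280/1.4),(260/1.4,238/1.4)))
for n,p in(('top',(563,280)),('scene',(260,238))): print(onz(C[n],p[0]/1.4,p[1]/1.4,192))
a=C['top']['img'][170:245,335:435];b=C['top']['img'][165:215,85:235]
a=cv2.resize(a,(533,400),interpolation=3);b=cv2.resize(b,(800,267)[:2],interpolation=3)[:, :]
a2=cv2.resize(C['scene']['img'][160:240,160:220],(262,350)); 
o=np.zeros((600,800,3),np.uint8);o[:267]=b;o[267:267+333,:444]=cv2.resize(a,(444,333));o[267:,500:750]=cv2.resize(a2,(250,333));save('crop1.png',o)
E
```

```text
top orange [380 192  24  24 248] [388.5 204.9] [ 499.2 -266.9  148. ]
top yellow [507  51  46  42 829] [523.6  76.8] [ 788.5 -579.3   90. ]
top yellow [191 179  20  20 238] [200.4 188.7] [536.6 106.1  90. ]
top yellow [144 184  17   9 129] [151.5 187.9] [537.  207.3  90. ]
top yellow [ 95 188  19   9 142] [103.5 191.7] [527.7 306.2  90. ]
top yellow [145 194  17   7 111] [152.9 196.9] [518.1 203.6  90. ]
top yellow [ 96 197  18   8 124] [104.7 200.9] [508.6 302.5  90. ]
scene orange [178 165  20  32 266] [189.5 183.6] [ 511.1 -269.7  148. ]
scene yellow [543 166  17  60 665] [553.1 200. ] [390.3 585.1  90. ]
scene yellow [342 220  18  19 214] [350.1 229.5] [543.6 107.2  90. ]
scene yellow [386 224  16  16 230] [393.2 231.4] [533.9 205.9  90. ]
scene yellow [429 226  17  16 238] [436.7 233.4] [524.5 305.1  90. ]
scene yellow [  0 287  28  42 454] [ 11.4 314.6] [ 848.5 -571.5   90. ]
cap (array([ 502.64216828, -277.27746493,  188.67300864]), np.float64(5.8290645313183385))
[ 502.27868155 -279.26872034  192.        ]
[ 505.56187375 -273.1305421   192.        ]
```

View pics/crop1.png

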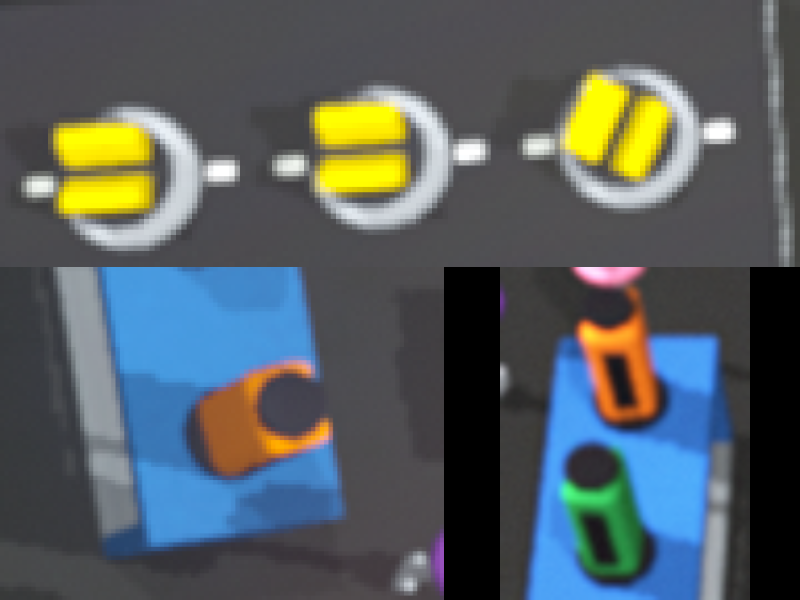

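The crop confirms the orange driver, with its black panel (a flat side) facing roughly ±x. It also shows the right-most lock open, with its slot about 65° off the marks. I'll move above the driver next.

```bash
cat >> h.py <<'E'
def yawR(deg):  # tool down, tool x at yaw deg
    return R.from_euler('z',deg,degrees=True)*R.from_euler('x',180,degrees=True)
def rel(p,yaw,p0,R0):
    return (R0.inv().apply(np.array(p)-p0)/10).round(3),(R0.inv()*yawR(yaw)).as_rotvec().round(4)
def now():
    s=sense(); return np.array(s['tcp_pos']),R.from_quat(s['ee_rot'])
E
python3 - <<'E'
from h import *
s=sense();R0=R.from_quat(s['ee_rot']);print(R0.as_matrix().round(4))
# commanded start pose
print(rel([503,-274,330],90,np.array([141.047,-557.447,231.288]),yawR(np.degrees(2*np.arctan2(.12358,.99233)))))
E
```

```text
[[ 9.695e-01  2.453e-01 -0.000e+00]
 [ 2.453e-01 -9.695e-01  1.100e-03]
 [ 2.000e-04 -1.100e-03 -1.000e+00]]
(array([ 42.042, -18.601,  -9.871]), array([-0.   ,  0.   , -1.323]))
```

Call:
send_rows(steps=[[[42.04,-18.6,-9.87],[0,0,-1.323]],[[42.04,-18.6,-9.87],[0,0,-1.323]],[[42.04,-18.6,-9.87],[0,0,-1.323]],[[42.04,-18.6,-9.87],[0,0,-1.323]],[[42.04,-18.6,-9.87],[0,0,-1.323]],[[42.04,-18.6,-9.87],[0,0,-1.323]],[[42.04,-18.6,-9.87],[0,0,-1.323]],[[42.04,-18.6,-9.87],[0,0,-1.323]],[[42.04,-18.6,-9.87],[0,0,-1.323]],[[42.04,-18.6,-9.87],[0,0,-1.323]],[[42.04,-18.6,-9.87],[0,0,-1.323]],[[42.04,-18.6,-9.87],[0,0,-1.323]],[[42.04,-18.6,-9.87],[0,0,-1.323]],[[42.04,-18.6,-9.87],[0,0,-1.323]],[[42.04,-18.6,-9.87],[0,0,-1.323]],[[42.04,-18.6,-9.87],[0,0,-1.323]]])

```text
time: 1.53
tcp_pos: [501.8, -275.0, 329.3]
ee_rot: [0.708, 0.706, -0.0, -0.001]
force: [-0.5, -0.0, 0.2]
opening: 1.004
```

```bash
python3 - <<'E'
from h import *
p,R0=now();print(p,R0.as_euler('zyx',degrees=True),sense()['time'])
c=cap('wrist');save('w1.png',c['img'],1.4);print({k:c[k] for k in c if k!='img'})
print(proj(c,[503,-274,194]))
E
```

```text
[ 501.76440646 -275.00237575  329.32910553] [-8.98638811e+01 -6.82333062e-02 -1.79972489e+02] 1.5333
{'fx': 349.921344938505, 'fy': 349.921344938505, 'cx': 280.5868676672686, 'cy': 208.0483893818777, 'origin': array([ 501.46411384, -193.28736201,  473.25396458]), 'orientation': array([-1.62021619e-01,  9.74264964e-04, -1.29059145e-03,  9.86785884e-01])}
(np.float64(283.2222686774978), np.float64(192.5958479635114))
```

View pics/w1.png

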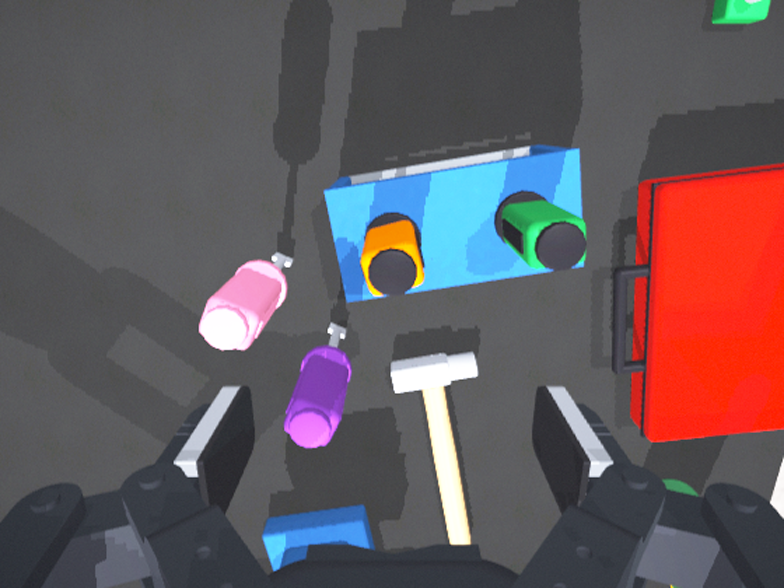

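Orange cap is at (392,271) in this view (scale 1.4), green is to its right and there is plenty of room. Next I'll measure the cap centre and the handle yaw.

```bash
python3 - <<'E'
from h import *
c=cap('wrist');im=c['img']
crop=im[135:225,240:325]
hsv=cv2.cvtColor(im,cv2.COLOR_RGB2HSV)
m=cv2.inRange(im,(0,0,0),(75,75,75)); m[:178]=0; m[:, :255]=0;m[:,305:]=0;m[215:]=0
k,l,s,ce=cv2.connectedComponentsWithStats(m)
for i in range(1,k):
    if s[i,4]>200: print(s[i],ce[i]);
    if s[i,4]>200 and s[i,2]<45: print(onz(c,*ce[i],194))
t=cap('top');im2=t['img'];crop2=im2[185:225,370:415]
o=np.zeros((600,800,3),np.uint8);o[:600,:566]=cv2.resize(crop,(566,600),interpolation=3);o[:208,566:]=cv2.resize(crop2,(234,208),interpolation=3)
save('c2.png',o)
E
```

```text
(no output)
```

View pics/c2.png

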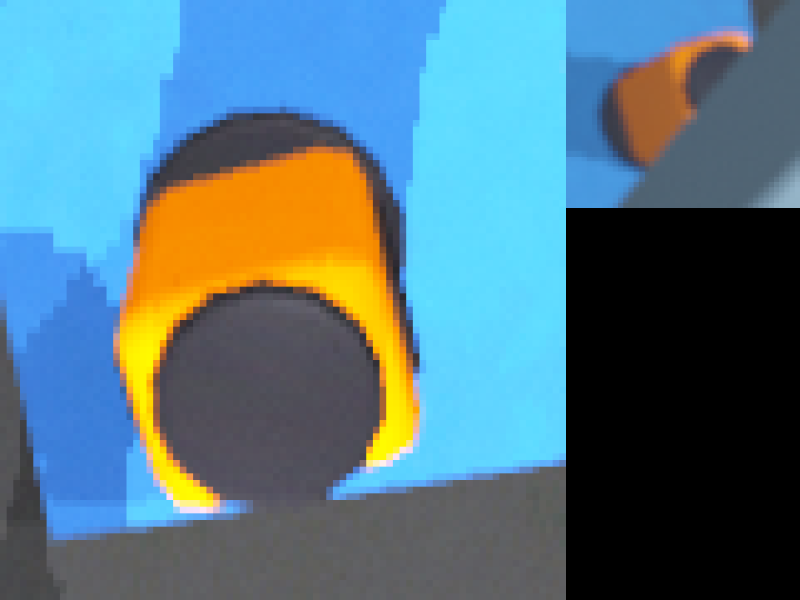

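```bash
python3 - <<'E'
from h import *
c=cap('wrist')
f=lambda x,y,z:onz(c,240+x/6.66,135+y/6.66,z)
print(f(269,400,194))
for a,b,z in(((160,188),(350,148),108),((185,508),(405,458),186)):
    d=f(*b,z)-f(*a,z);print(np.degrees(np.arctan2(d[1],d[0])),np.linalg.norm(d))
p,R0=now()
E
```

```text
[ 501.05951543 -276.22574454  194.        ]
11.842778808501636 30.7609899035859
13.355964533532264 29.436022455498197
```

Call:
send_rows(steps=[[[-0.1,-0.05,2],[0,0,-0.11]],[[-0.1,-0.05,4],[0,0,-0.218]],[[-0.1,-0.05,6.5],[0,0,-0.218]],[[-0.1,-0.05,9],[0,0,-0.218]],[[-0.1,-0.05,11.5],[0,0,-0.218]],[[-0.1,-0.05,14],[0,0,-0.218]],[[-0.1,-0.05,16],[0,0,-0.218]],[[-0.1,-0.05,18],[0,0,-0.218]],[[-0.1,-0.05,19.7],[0,0,-0.218]],[[-0.1,-0.05,19.7],[0,0,-0.218]],[[-0.1,-0.05,19.7],[0,0,-0.218]]], jaw=6.5)

```text
time: 2.65
tcp_pos: [501.7, -274.9, 132.3]
ee_rot: [0.626, 0.78, 0.0, -0.001]
force: [0.4, 0.1, 0.9]
opening: 0.759
```

Call:
send_rows(steps=[[[0,0,0],[0,0,0]],[[0,0,0],[0,0,0]],[[0,0,0],[0,0,0]],[[0,0,0],[0,0,0]],[[0,0,0],[0,0,0]],[[0,0,0],[0,0,0]],[[0,0,0],[0,0,0]],[[0,0,0],[0,0,0]]], jaw=0)

```text
time: 3.32
tcp_pos: [503.3, -275.9, 134.7]
ee_rot: [0.626, 0.78, -0.0, 0.001]
force: [-0.9, -0.5, 6.5]
opening: 0.418
```

```bash
python3 - <<'E'
from h import *
s=sense();p,R0=now();print(p,R0.as_matrix()[:,0],s['force'],s['moment'],s['opening'],s['time'])
E
```

```text
[ 503.27872445 -275.89224396  134.71760508] [-0.21628693  0.97632656 -0.00253283] [-0.88669665 -0.48639745  6.50082332] [ 0.06125047  0.23348888 -0.00164904] 0.4177190331033544 3.3167
```

Call:
send_rows(steps=[[[0,0,0],[0,0,0]],[[0,0,0],[0,0,0]],[[0,0,0],[0,0,0]],[[0,0,0],[0,0,0]],[[0,0,0],[0,0,0]]])

```text
time: 3.73
tcp_pos: [503.2, -275.9, 134.7]
ee_rot: [0.626, 0.78, -0.0, 0.001]
force: [-0.7, -1.0, 6.3]
opening: 0.415
```

```bash
python3 - <<'E'
from h import *
s=sense();print(s['force'],s['moment'],s['opening'])
c=cap('scene');im=c['img'][135:225,150:240]
w=cap('wrist');o=np.zeros((600,800,3),np.uint8);o[:400,:400]=cv2.resize(im,(400,400),interpolation=3);o[:400,400:]=cv2.resize(w['img'][180:420,160:400],(400,400));save('g1.png',o[:400])
E
```

```text
[-0.69406176 -1.02899174  6.31837033] [-0.02180999  0.20042216  0.01932654] 0.4153597247364329
```

View pics/g1.png

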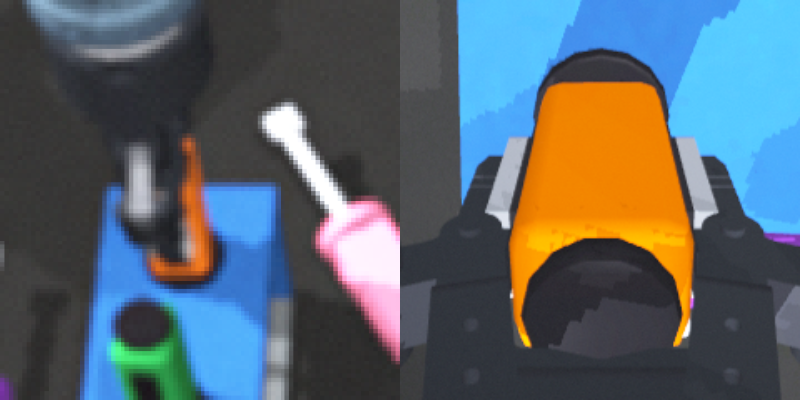

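Call:
send_rows(steps=[[[0,0,-0.5],[0,0,0]],[[0,0,-1.5],[0,0,0]],[[0,0,-3],[0,0,0]],[[0,0,-5],[0,0,0]],[[0,0,-7],[0,0,0]],[[0,0,-9],[0,0,0]],[[0,0,-11],[0,0,0]],[[0,0,-13],[0,0,0]],[[0,0,-14],[0,0,0]],[[0,0,-14],[0,0,0]],[[0,0,-14],[0,0,0]]])

```text
time: 4.75
tcp_pos: [502.5, -274.9, 273.1]
ee_rot: [0.626, 0.78, 0.0, 0.0]
force: [-0.8, -0.0, -3.0]
opening: 0.413
```

```bash
python3 - <<'E'
from h import *
s=sense();p,R0=now();print(p,R0.as_matrix().round(3),s['force'],s['moment'],s['opening'],s['time'])
c=cap('scene');t=cap('top');w=cap('wrist')
o=np.zeros((600,800,3),np.uint8);o[:400,:400]=cv2.resize(c['img'][110:230,130:250],(400,400),interpolation=3);o[:400,400:]=cv2.resize(w['img'][180:420,160:400],(400,400))
u,v=proj(t,[503,-276,150]);u=int(u);v=int(v);print(u,v)
x=t['img'][v-30:v+30,u-60:u+60];o[400:,:400]=cv2.resize(x,(400,200),interpolation=3);save('g2.png',o)
E
```

```text
[ 502.50824682 -274.94854017  273.05852121] [[-0.216  0.976  0.   ]
 [ 0.976  0.216 -0.   ]
 [-0.     0.    -1.   ]] [-0.79974695 -0.0083068  -2.97773435] [0.03192587 0.0074511  0.00232307] 0.4131824802557414 4.75
393 202
```

View pics/g2.png

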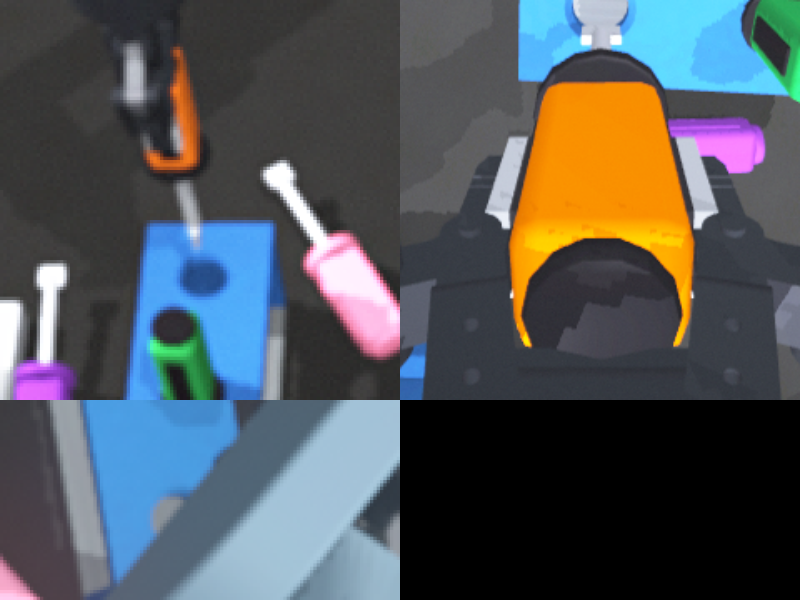

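```bash
python3 - <<'E'
from h import *
w=cap('wrist');s=cap('scene')
print(proj(w,[502,-275,148]),proj(w,[502,-275,164]),proj(s,[502,-275,148]),proj(s,[502,-275,164]))
o=np.zeros((600,800,3),np.uint8);o[:500,:500]=cv2.resize(w['img'][130:230,230:330],(500,500),interpolation=3)
u,v=map(int,proj(s,[502,-275,155]));o[:300,500:]=cv2.resize(s['img'][v-20:v+20,u-20:u+20],(300,300),interpolation=3);save('g3.png',o)
E
```

```text
(np.float64(282.13443051030595), np.float64(199.3410637746361)) (np.float64(282.1734127208382), np.float64(205.57123659238405)) (np.float64(188.165404528956), np.float64(180.05013843591448)) (np.float64(187.1377125243111), np.float64(175.97836224125348))
```

View pics/g3.png

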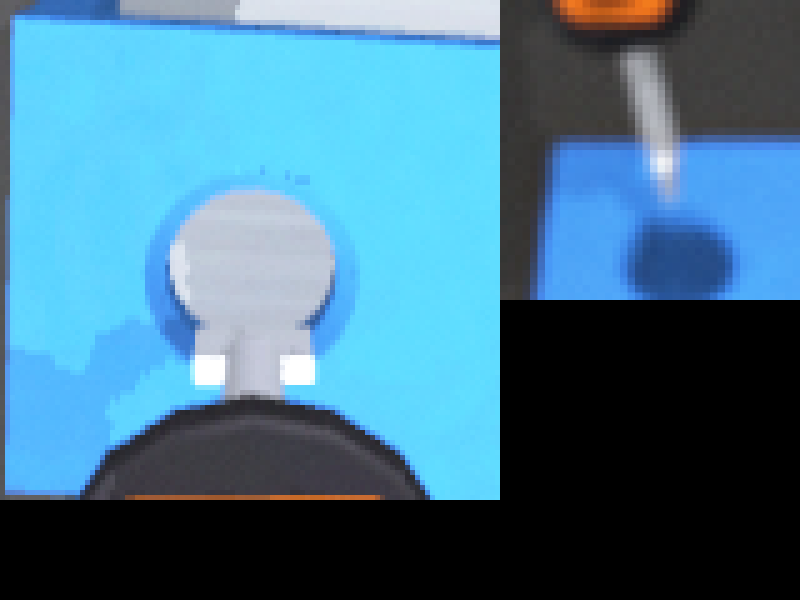

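The blade's wide side runs along the tool's y axis (wrist image horizontal), with its lower end at about px (280.7,195.6). So the jaws hold the 36 mm faces instead of the flats. The hold is firm and square, so I'll keep it and line the tool's y axis up with the slot.

```bash
python3 - <<'E'
from h import *
w=cap('wrist');p,R0=now()
t=onz(w,280.7,195.6,148.4);print(t,'tip in tool',R0.inv().apply(t-p))
t=onz(w,280.9,204,164.4);print(t,R0.inv().apply(t-p))
s=cap('scene');o=np.array([188,177]);print(int(188),onz(s,188-20+168/7.5,int(proj(s,[502,-275,155])[1])-20+198/7.5,148.4))
c=cap('top');m=cv2.inRange(cv2.cvtColor(c['img'],cv2.COLOR_RGB2HSV),(22,120,100),(34,255,255))
m[:170]=0;m[215:]=0;m[:,185:]=m[:,185:]*(np.arange(560)[185:]<220)
for lo,hi in((85,130),(130,180),(185,220)):
    q=m.copy();q[:,:lo]=0;q[:,hi:]=0
    pts=np.array([onz(c,x,y,90)[:2] for y,x in np.argwhere(q)],np.float32);print(cv2.minAreaRect(pts))
print(rel([540,106,273],65,p,R0))
E
```

```text
[ 500.40473762 -272.36878013  148.4       ] tip in tool [  2.38716523  -0.93002946 123.3033931 ]
[ 500.98128195 -274.14516275  164.4       ] [  0.55659054  -0.77261211 107.29988865]
188 [ 513.33295752 -266.95242114  148.4       ]
((518.8703002929688, 304.6173095703125), (33.454673767089844, 38.520668029785156), 0.7054066061973572)
((527.6388549804688, 205.87939453125), (36.10203552246094, 37.26166534423828), 2.4981324672698975)
((536.2808227539062, 105.9863510131836), (37.10035705566406, 32.84736633300781), 68.74129486083984)
(array([36.347, 11.936, -0.082]), array([-0.0019, -0.0013,  0.6542]))
```

Call:
send_rows(steps=[[[2,0.7,-1],[0,0,0.06]],[[5,1.7,-2],[0,0,0.15]],[[9,3,-2],[0,0,0.25]],[[13,4.3,-2],[0,0,0.35]],[[17,5.6,-2],[0,0,0.45]],[[21,6.9,-2],[0,0,0.55]],[[25,8.2,-2],[0,0,0.62]],[[29,9.5,-2],[0,0,0.62]],[[32,10.5,-2],[0,0,0.62]],[[34.5,11.3,-1.5],[0,0,0.62]],[[36.3,11.9,0],[0,0,0.62]],[[36.3,11.9,0],[0,0,0.62]],[[36.3,11.9,0],[0,0,0.62]],[[36.3,11.9,0],[0,0,0.62]],[[36.3,11.9,0],[0,0,0.62]]])

```text
time: 6.4
tcp_pos: [540.6, 104.0, 273.6]
ee_rot: [0.834, 0.551, 0.0, 0.0]
force: [0.0, 0.4, -1.2]
opening: 0.415
```

```bash
python3 - <<'E'
from h import *
s=sense();p,R0=now();print(p,R0.as_matrix().round(3),s['force'],s['opening'],s['time'])
w=cap('wrist');np.save('w2.npy',w['img'])
q=p+R0.apply([0,0,124]);print(q,proj(w,q),proj(w,[540,106,90]))
o=w['img'][90:240,180:380];save('l1.png',o,4)
E
```

```text
[540.56802893 104.04378627 273.60955355] [[ 0.392  0.92   0.001]
 [ 0.92  -0.392 -0.   ]
 [-0.     0.001 -1.   ]] [ 0.04104156  0.36210408 -1.15044281] 0.41490340457545505 6.4
[540.68286828 103.99181649 149.60961762] (np.float64(281.22298469983315), np.float64(197.43515749182245)) (np.float64(279.57912637156005), np.float64(177.75528035492752))
```

View pics/l1.png

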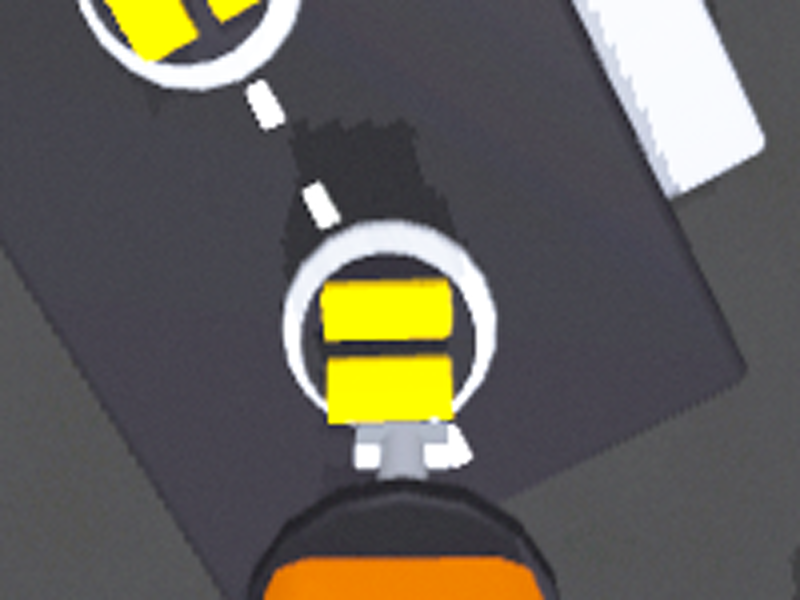

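The slot is the dark strip centred at crop (388,344), level to within about 2° of the blade. The blade's lower end is at (401,424) in the same crop. Next I'll compute the correction.

```bash
python3 - <<'E'
from h import *
w=cap('wrist');p,R0=now()
f=lambda x,y,z:R0.inv().apply(onz(w,180+x/4,90+y/4,z)-p)
print('slot floor',f(388,343.5,78),f(388,343.5,78)+0, onz(w,277,175.9,78));print('far top edge',f(390.5,423,90),'upper',f(386.5,280,90),f(386.5,280,78))
print('tip face',f(401,424,149)); print('slot dir',np.degrees(np.arctan2(*(f(450,344,78)-f(325,347,78))[:2])))
E
```

```text
slot floor [  0.48824146  -4.04723692 195.68497422] [  0.48824146  -4.04723692 195.68497422] [537.30147459 105.96445691  78.        ]
far top edge [-16.5159837   -3.38321833 183.68170345] upper [ 18.70007845  -4.21739347 183.6890858 ] [ 16.39720639  -4.35547675 195.68838858]
tip face [  0.93889963  -0.75304866 124.68884229]
slot dir 1.3682640044886525
```

Call:
send_rows(steps=[[[0.1,-0.33,1],[0,0,-0.024]],[[0.1,-0.33,2],[0,0,-0.024]],[[0.1,-0.33,3.5],[0,0,-0.024]],[[0.1,-0.33,4.7],[0,0,-0.024]],[[0.1,-0.33,5.4],[0,0,-0.024]],[[0.1,-0.33,5.4],[0,0,-0.024]],[[0.1,-0.33,5.4],[0,0,-0.024]],[[0.1,-0.33,5.4],[0,0,-0.024]]])

```text
time: 7.17
tcp_pos: [538.0, 107.3, 219.5]
ee_rot: [0.827, 0.562, 0.0, 0.0]
force: [-0.4, -0.1, -1.7]
opening: 0.416
```

```bash
python3 - <<'E'
from h import *
s=sense();p,R0=now();print(p,s['force'],s['opening'],s['time'])
w=cap('wrist');c=cap('scene')
o=np.zeros((600,800,3),np.uint8);o[:400,:533]=cv2.resize(w['img'][140:230,220:340],(533,400),interpolation=3)
u,v=map(int,proj(c,[537,106,95]));o[:267,533:]=cv2.resize(c['img'][v-25:v+25,u-25:u+25],(267,267),interpolation=3);save('l2.png',o[:400])
E
```

```text
[537.95566039 107.33524755 219.53988081] [-0.4170847  -0.07300072 -1.67680794] 0.41631111591270237 7.1667
```

View pics/l2.png

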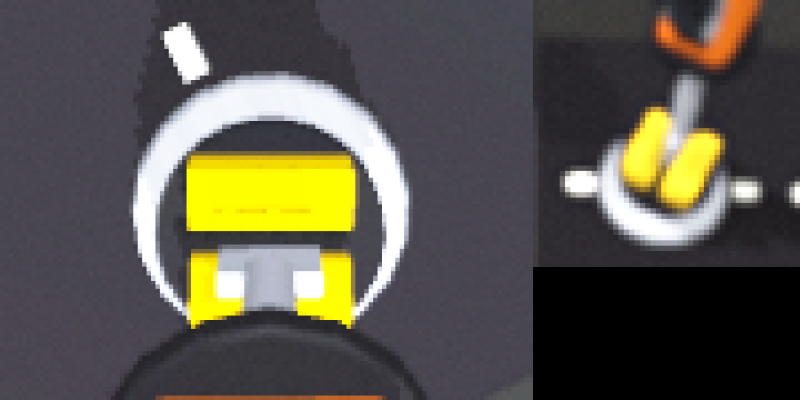

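The blade is centred over the slot (blade at 217–320 px, head at 187–355 px) and parallel to it. Now I'll descend.

Call:
send_rows(steps=[[[0,0,0.4],[0,0,0]],[[0,0,0.8],[0,0,0]],[[0,0,1.1],[0,0,0]],[[0,0,1.4],[0,0,0]],[[0,0,1.6],[0,0,0]],[[0,0,1.6],[0,0,0]],[[0,0,1.6],[0,0,0]]])

```text
time: 7.85
tcp_pos: [537.5, 107.3, 202.9]
ee_rot: [0.827, 0.562, -0.0, -0.0]
force: [0.6, -0.0, -1.6]
opening: 0.411
```

```bash
python3 - <<'E'
from h import *
s=sense();p,R0=now();print(p,s['force'],s['moment'],s['opening'],s['time'])
E
```

```text
[537.49496653 107.34816702 202.9431548 ] [ 0.56328099 -0.0298102  -1.59561145] [ 0.00839709 -0.00808411  0.03259954] 0.41102927505500775 7.85
```

Call:
send_rows(steps=[[[0,0,0.1],[0,0,0]],[[0,0,0.2],[0,0,0]],[[0,0,0.3],[0,0,0]],[[0,0,0.4],[0,0,0]],[[0,0,0.4],[0,0,0]],[[0,0,0.4],[0,0,0]]])

```text
time: 8.35
tcp_pos: [537.7, 107.4, 199.4]
ee_rot: [0.827, 0.562, 0.0, 0.0]
force: [-0.7, 0.3, 3.2]
opening: 0.417
```

Call:
send_rows(steps=[[[0,0,0.1],[0,0,0]],[[0,0,0.2],[0,0,0]],[[0,0,0.25],[0,0,0]],[[0,0,0.25],[0,0,0]],[[0,0,0.25],[0,0,0]],[[0,0,0.25],[0,0,0]]])

```text
time: 8.85
tcp_pos: [537.8, 107.4, 197.0]
ee_rot: [0.827, 0.562, 0.0, 0.0]
force: [-1.0, -0.2, 5.2]
opening: 0.416
```

```bash
python3 - <<'E'
from h import *
s=sense();p,R0=now();print(p,s['force'],s['moment'],s['opening'],s['time'])
w=cap('wrist');c=cap('scene')
o=np.zeros((400,800,3),np.uint8);o[:400,:533]=cv2.resize(w['img'][140:230,220:340],(533,400),interpolation=3)
u,v=map(int,proj(c,[537,106,95]));o[:267,533:]=cv2.resize(c['img'][v-25:v+25,u-25:u+25],(267,267),interpolation=3);save('l3.png',o[:400])
E
```

```text
[537.75740515 107.36095886 196.95205763] [-0.95498774 -0.15837706  5.15700849] [0.09564327 0.51109926 0.0098968 ] 0.41574509852853 8.85
```

View pics/l3.png

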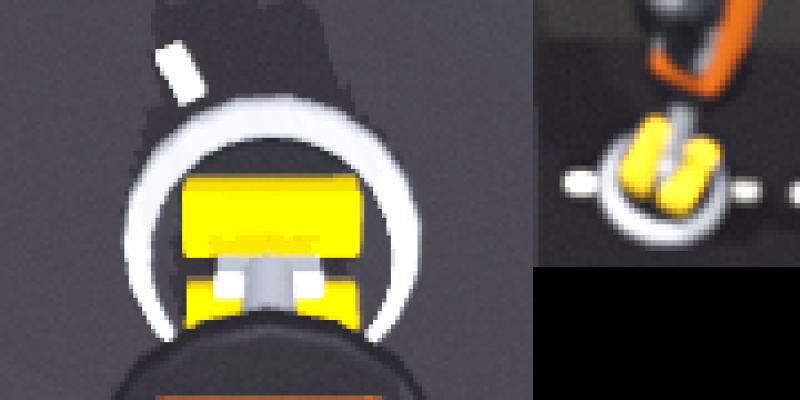

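The blade is seated between the jaws of the head and the spring is being pressed at about 7 N net. Now I'll turn it clockwise (positive about tool z).

Call:
send_rows(steps=[[[0,0,0],[0,0,0.06]],[[0,0,0],[0,0,0.12]],[[0,0,0],[0,0,0.18]],[[0,0,0],[0,0,0.24]],[[0,0,0],[0,0,0.3]],[[0,0,0],[0,0,0.36]],[[0,0,0],[0,0,0.42]],[[0,0,0],[0,0,0.48]],[[0,0,0],[0,0,0.54]],[[0,0,0],[0,0,0.6]],[[0,0,0],[0,0,0.66]],[[0,0,0],[0,0,0.72]],[[0,0,0],[0,0,0.78]],[[0,0,0],[0,0,0.84]],[[0,0,0],[0,0,0.84]],[[0,0,0],[0,0,0.84]]])

```text
time: 10.28
tcp_pos: [537.4, 107.3, 196.8]
ee_rot: [0.985, 0.175, -0.0, 0.0]
force: [-2.3, 0.7, 5.5]
opening: 0.415
```

```bash
python3 - <<'E'
from h import *
s=sense();p,R0=now();print(p,s['force'],s['moment'],s['opening'],s['time'],np.degrees(np.arctan2(*R0.as_matrix()[[1,0],0])))
w=cap('wrist');o=w['img'][120:230,200:360];save('l4.png',o,4)
E
```

```text
[537.41500643 107.30442342 196.80245335] [-2.32216844  0.6536536   5.45928489] [0.04063221 0.73268522 0.01125064] 0.41472373621105735 10.2833 20.20129017152486
```

View pics/l4.png

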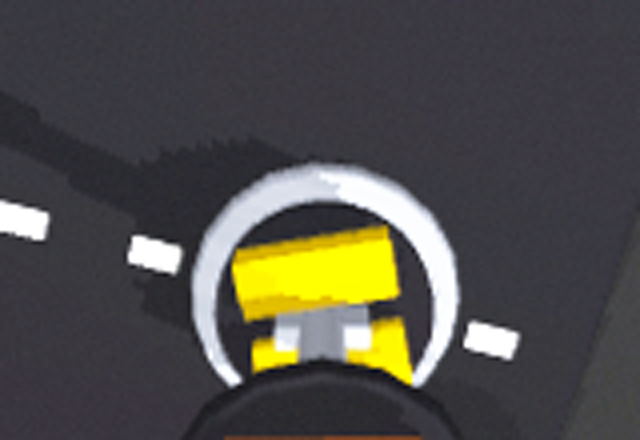

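The lock is following, lagging by the play of about 9°. The marks are about 15° beyond the blade, so I'll turn roughly 0.5 rad more.

Call:
send_rows(steps=[[[0,0,0],[0,0,0.06]],[[0,0,0],[0,0,0.12]],[[0,0,0],[0,0,0.18]],[[0,0,0],[0,0,0.24]],[[0,0,0],[0,0,0.3]],[[0,0,0],[0,0,0.34]],[[0,0,0],[0,0,0.38]],[[0,0,0],[0,0,0.42]],[[0,0,0],[0,0,0.46]],[[0,0,0],[0,0,0.46]],[[0,0,0],[0,0,0.46]],[[0,0,0],[0,0,0.46]]])

```text
time: 11.33
tcp_pos: [537.4, 107.5, 196.8]
ee_rot: [0.999, -0.053, -0.0, -0.0]
force: [-3.7, 0.2, 7.1]
opening: 0.414
```

```bash
python3 - <<'E'
from h import *
s=sense();p,R0=now();print(p,s['force'],s['moment'],s['opening'],s['time'],np.degrees(np.arctan2(*R0.as_matrix()[[1,0],0])))
w=cap('wrist');o=w['img'][120:230,200:360];save('l5.png',o,4)
E
```

```text
[537.43164055 107.54431435 196.81151706] [-3.69260428  0.15423853  7.11579401] [0.1912272  0.64814303 0.1139942 ] 0.41404945939509336 11.3333 -6.127716518225391
```

View pics/l5.png

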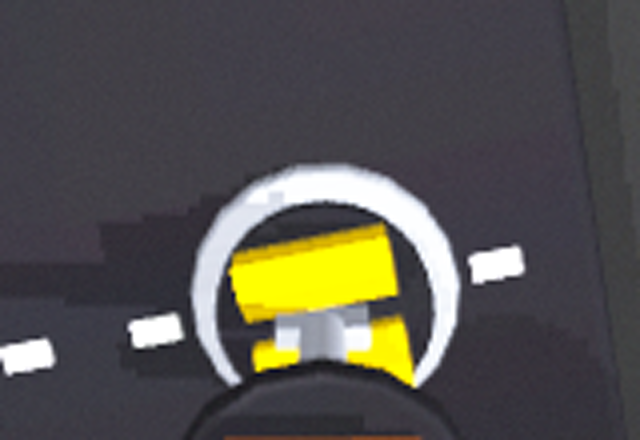

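Slot and marks now line up (about 10° and 11° in the image) and the torque has risen. I'll nudge it a little further to confirm the stop.

Call:
send_rows(steps=[[[0,0,0],[0,0,0.03]],[[0,0,0],[0,0,0.06]],[[0,0,0],[0,0,0.06]],[[0,0,0],[0,0,0.06]],[[0,0,0],[0,0,0.06]]])

```text
time: 11.8
tcp_pos: [537.4, 107.6, 196.8]
ee_rot: [0.997, -0.083, -0.0, -0.0]
force: [-2.3, 0.6, 6.3]
opening: 0.415
```

```bash
python3 - <<'E'
from h import *
s=sense();p,R0=now();print(p,s['force'],s['moment'],s['opening'],s['time'],np.degrees(np.arctan2(*R0.as_matrix()[[1,0],0])))
E
```

```text
[537.41211499 107.63313394 196.81567625] [-2.3070151   0.55386321  6.31157783] [0.27938148 0.7018766  0.31245424] 0.4154365361656823 11.8 -9.536832099473083
```

The torque rose to 0.31 N m, so the lock is at its stop. Now I'll relax the twist and lift.

Call:
send_rows(steps=[[[0,0,0],[0,0,-0.08]],[[0,0,0],[0,0,-0.16]],[[0,0,0],[0,0,-0.16]],[[0,0,-0.5],[0,0,-0.16]],[[0,0,-1],[0,0,-0.16]],[[0,0,-2],[0,0,-0.16]],[[0,0,-3.5],[0,0,-0.16]],[[0,0,-5.5],[0,0,-0.16]],[[0,0,-7.6],[0,0,-0.16]],[[0,0,-7.6],[0,0,-0.16]],[[0,0,-7.6],[0,0,-0.16]]])

```text
time: 12.72
tcp_pos: [538.2, 107.3, 273.7]
ee_rot: [1.0, -0.004, 0.001, 0.0]
force: [-0.4, 0.5, -2.7]
opening: 0.419
```

```bash
python3 - <<'E'
from h import *
s=sense();p,R0=now();print(p,s['force'],s['moment'],s['opening'],s['time'])
w=cap('wrist');o=w['img'][90:240,180:380];save('l6.png',o,4)
# tip offset in hole frame: go to where the pick was (actual after grip 503.2,-275.9), yaw 102.5
print(rel([502.5,-275.2,275],102.5,p,R0))
E
```

```text
[538.19611134 107.27785526 273.67765925] [-0.42336902  0.47482768 -2.67263903] [-0.02847669  0.00317272 -0.03389072] 0.41948109900743624 12.7167
(array([-3.287, 38.273, -0.136]), array([ 0.0025, -0.0018, -1.7963]))
```

View pics/l6.png

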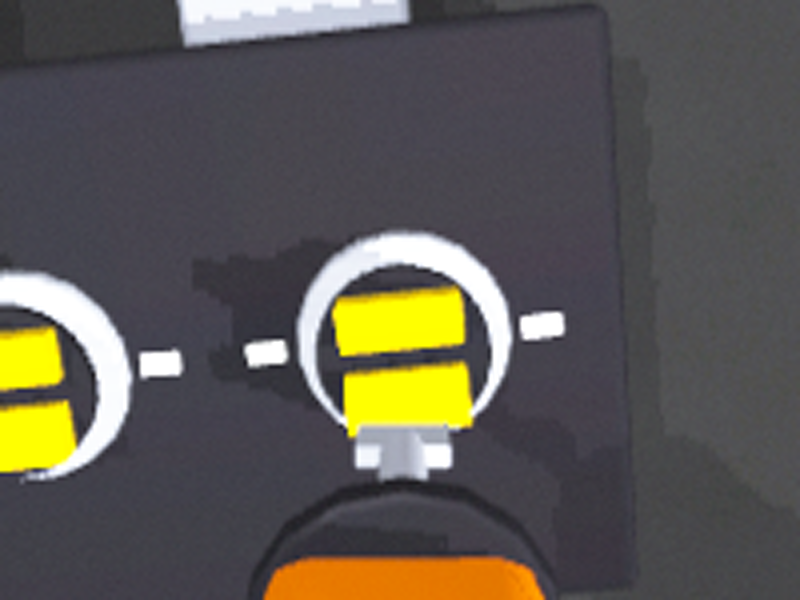

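The lock is in line with the marks and matches its neighbour, and the driver has not shifted in the grip. Next I'll carry it back over its hole.

Call:
send_rows(steps=[[[-0.1,1,-1],[0,0,-0.1]],[[-0.3,3,-2],[0,0,-0.2]],[[-0.5,5.5,-2.5],[0,0,-0.3]],[[-0.7,8,-2.5],[0,0,-0.4]],[[-0.9,10.5,-2.5],[0,0,-0.5]],[[-1.1,13,-2.5],[0,0,-0.6]],[[-1.3,15.5,-2.5],[0,0,-0.7]],[[-1.5,18,-2.5],[0,0,-0.8]],[[-1.8,20.5,-2.5],[0,0,-0.9]],[[-2,23,-2.5],[0,0,-1]],[[-2.2,25.5,-2.5],[0,0,-1.1]],[[-2.4,28,-2.5],[0,0,-1.2]],[[-2.6,30.5,-2.5],[0,0,-1.3]],[[-2.8,33,-2.5],[0,0,-1.4]],[[-3,35,-2.5],[0,0,-1.5]],[[-3.2,37,-2],[0,0,-1.6]],[[-3.29,38.27,-1],[0,0,-1.7]],[[-3.29,38.27,-0.1],[0,0,-1.796]],[[-3.29,38.27,-0.1],[0,0,-1.796]],[[-3.29,38.27,-0.1],[0,0,-1.796]]])

```text
time: 14.43
tcp_pos: [500.9, -274.4, 271.4]
ee_rot: [0.627, 0.779, 0.0, -0.002]
force: [0.5, -0.4, -2.5]
opening: 0.418
```

Call:
send_rows(steps=[[[0,0,0],[0,0,0]],[[0,0,0],[0,0,0]],[[0,0,0],[0,0,0]]])

```text
time: 14.68
tcp_pos: [502.2, -274.8, 274.1]
ee_rot: [0.626, 0.78, -0.0, 0.0]
force: [0.2, -0.2, -1.7]
opening: 0.41
```

```bash
python3 - <<'E'
from h import *
s=sense();p,R0=now();print(p,R0.as_matrix().round(3),s['force'],s['time'])
w=cap('wrist');o=w['img'][130:230,230:330];save('b1.png',o,5)
E
```

```text
[ 502.16208833 -274.80134065  274.05655725] [[-0.216  0.976  0.001]
 [ 0.976  0.216 -0.001]
 [-0.001  0.001 -1.   ]] [ 0.20092938 -0.16865456 -1.69827172] 14.6833
```

View pics/b1.png

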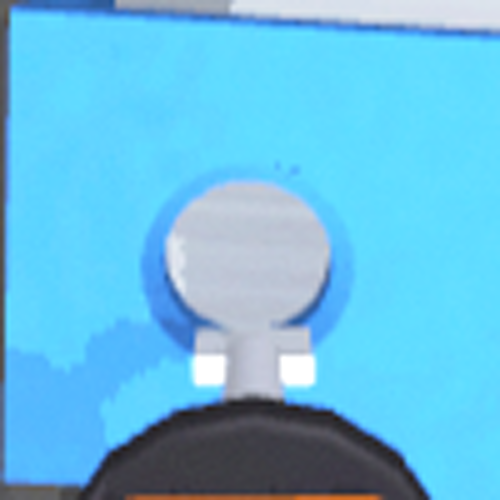

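The view matches the one just after the pick, with the tip over the hole. Now I'll lower it.

Call:
send_rows(steps=[[[0,0,1.5],[0,0,0]],[[0,0,3],[0,0,0]],[[0,0,4.5],[0,0,0]],[[0,0,6],[0,0,0]],[[0,0,7.5],[0,0,0]],[[0,0,9],[0,0,0]],[[0,0,10.5],[0,0,0]],[[0,0,12],[0,0,0]],[[0,0,13],[0,0,0]],[[0,0,13.6],[0,0,0]],[[0,0,13.9],[0,0,0]],[[0,0,13.9],[0,0,0]],[[0,0,13.9],[0,0,0]],[[0,0,13.9],[0,0,0]]])

```text
time: 15.9
tcp_pos: [502.3, -275.5, 135.2]
ee_rot: [0.626, 0.78, -0.0, 0.001]
force: [-0.8, 0.4, -2.4]
opening: 0.41
```

Call:
send_rows(steps=[[[0,0,0.05],[0,0,0]],[[0,0,0.1],[0,0,0]],[[0,0,0.1],[0,0,0]],[[0,0,0.1],[0,0,0]]])

```text
time: 16.23
tcp_pos: [502.3, -275.5, 134.7]
ee_rot: [0.626, 0.78, -0.0, 0.001]
force: [-1.4, 1.2, 4.7]
opening: 0.416
```

The shoulder has touched down: the force went from −2.4 to +4.7 N at the original height. Next I'll release partly, then rise.

Call:
send_rows(steps=[[[0,0,0],[0,0,0]],[[0,0,0],[0,0,0]],[[0,0,0],[0,0,0]],[[0,0,0],[0,0,0]],[[0,0,0],[0,0,0]],[[0,0,0],[0,0,0]]], jaw=6.5)

```text
time: 16.73
tcp_pos: [501.8, -275.1, 133.4]
ee_rot: [0.626, 0.78, -0.0, -0.0]
force: [-1.0, -0.6, 0.1]
opening: 0.763
```

Call:
send_rows(steps=[[[0,0,-1],[0,0,0]],[[0,0,-2.5],[0,0,0]],[[0,0,-4.5],[0,0,0]],[[0,0,-7],[0,0,0]],[[0,0,-10],[0,0,0]],[[0,0,-13],[0,0,0]],[[0,0,-16],[0,0,0]],[[0,0,-19],[0,0,0]],[[0,0,-19.5],[0,0,0]],[[0,0,-19.5],[0,0,0]],[[0,0,-19.5],[0,0,0]],[[0,0,-19.5],[0,0,0]]])

```text
time: 17.73
tcp_pos: [501.2, -274.6, 326.8]
ee_rot: [0.626, 0.78, 0.0, -0.001]
force: [-1.1, 0.1, 0.4]
opening: 0.76
```

```bash
python3 - <<'E'
from h import *
s=sense();print(s['tcp_pos'],s['force'],s['time'])
w=cap('wrist');c=cap('scene')
o=np.zeros((420,800,3),np.uint8);o[:420,:400]=cv2.resize(w['img'][60:270,200:400],(400,420));o[:300,400:]=cv2.resize(c['img'][150:300,160:360],(400,300));save('end.png',o)
E
```

```text
[ 501.18904486 -274.55954702  326.7803335 ] [-1.12675449  0.10093981  0.37319146] 17.7333
```

View pics/end.png

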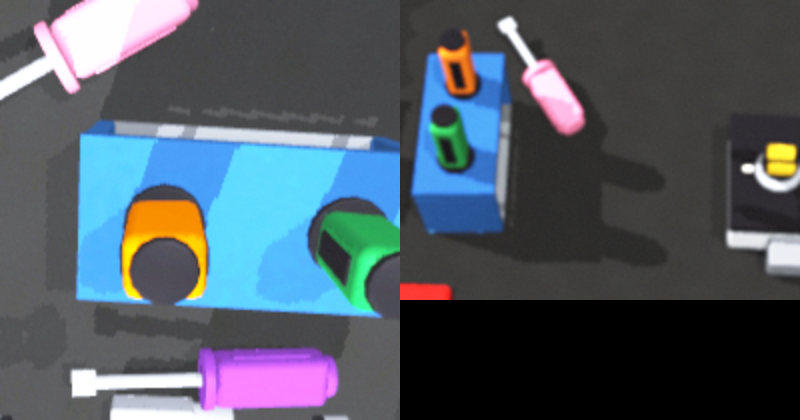

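The orange driver stands upright in its hole, the green one is unmoved, and the gripper is clear. The pink and purple look-alikes now lie flat on the table. They had already toppled by the first post-grasp picture, with no contact force recorded on the arm.

```bash
python3 -c "
from station import r
print(r.hand_in())"
```

```text
the job is handed in; nothing more can be done
None
```

I took the orange driver from the rack, seated it in the open lock, turned the lock clockwise to its stop, stood the driver back in its hole and handed in. The last move ended at 17.7 s of the 54 s limit.

- **Press:** the net force on the lock was about 7 N, roughly 4 mm down by the spring figures. It stayed pressed through the whole turn.
- **Stop:** torque rose to about 0.31 N m at the end of the turn. Afterwards the slot was in line with the white marks and matched the neighbouring lock.
- **Return:** the driver's shoulder touched down at the same height as at the pick. The last pictures show it upright in its own hole, the green driver upright and by eye where it was, and the gripper about 13 cm above the driver's cap, touching nothing.

**What disagreed or was unexpected:**
- The jaws closed on the driver's 36 mm faces instead of the flats (opening about 35.5 mm). I saw this after the lift, and the driver did not slip, so I kept the grip.
- The pink and purple look-alikes looked upright in the first picture and lay on the table later. I recorded no contact with them, so I think they toppled on their own, but I did not check this.
- I viewed 14 pictures against the budget of 10.

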